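# Click the sliding stop into its index notch and lock it

## Robot

A 6-joint arm with a two-finger parallel gripper is mounted at the origin on a cart in front of the work surface, level with it; the furniture and walls round the work are solid. World frame = base frame: x ahead of the robot, y to its left, z up, the work surface at z = 0. Lengths are in mm, angles in rad, forces in N, time in s.
With the tool pointing down it reaches from about 350 to 975 mm from the base axis. Payload 7.1 kg.
Tool frame: the origin (TCP) lies midway between the tips of the shut fingers; the grasp point (between the pads) lies ctrl.grip_point_offset behind it (ctrl.grip_point_offset is the distance from the TCP to the grasp point, in mm); z points along the fingers, y is the line along which they close (so a half turn about z gives the same grasp; the last joint's range is limited). The gripper opens to 88 mm and grips with 3 to 60 N. Pads are 20 mm wide; open, the fingers measure 115 mm over their backs; the gripper's body (75 mm by 178 mm) begins 61 mm behind the grasp point.
Start: joints at [-1.177, 0.423, 1.63, -0, 1.089, -0.019], TCP at [250.75, -572.476, 222.675] pointing down, gripper open.
Joint ranges: [-3, 3], [-0.9, 2.11], [0.09, 2.58], [-1.31, 4.45], [0.11, 2.69], [-2.54, 2.54]. Speed limits (rad/s): [2.39, 2.39, 3.01, 3.14, 3.14, 3.14].

## Interface

Orientations are given as a rotation vector (axis times angle).
In Python, from workcell import ctrl gives the robot as it stands.
- The arm moves only by the tool apply_moves, never from a script. Its argument "targets" is a list of rows, each an object of numbers: "tx", "ty", "tz": the shift along the world's x, y, z in m; "spin": the turn about the world's z in degrees. In form: [{"tx": .., "ty": .., "tz": .., "spin": ..}, ...]. A call has exactly 8 rows; each row is the pose to reach, as a shift and turn from the pose commanded when the call began; what a row does not reach only later rows make up. A row lasts 1/10 s, in which the tool goes at most 50 mm and 8.59 degrees, less where a joint would pass 70% of its speed; a pose out of reach is approached as far as the arm can. A call with a gripper value outside its range is refused whole. "gripper" is the closure, from -1 (fully open) to 1 (shut), set as the call begins (left out, the last holds). The fingers move at their own pace and stop on an object; the grip force is fixed at half the most. Time passes only in rows, so rows that repeat a pose let the fingers close, or fill a call up. It gives the time, the measured TCP pose, the force, the opening and the grip force at its end, in the units of the state.
- ctrl.get_obs(): the state, without advancing time (a new reading comes with each control period).
- ctrl.get_image(name): name is "side" or "top"; returns the picture (400x640x3 uint8, red, green, blue); there is no depth.
- ctrl.get_calibration(name): a dict with "fov_y" (degrees; the focal length in pixels is half the picture's height over the tangent of half this angle, whatever the lens; pixels are square), "cx", "cy" (the principal point, pixels), "dist" ([k1, k2, p1, p2, k3] as OpenCV has them; the pictures are not rectified), "rvec" (rotation vector, rad) and "tvec" (3), from world to camera coordinates, as OpenCV has them. Camera axes: x right, y down, z forward; pixel columns grow to the right and rows downward; lengths in mm; the calibration is good to about 2 mm. A picture is of the moment at which its call begins. get_calibration takes no time and is no camera call.
- ctrl.close_job(): hands the job in; it is judged then, once.
Trained networks look in the newest picture that a camera, given by its name, has taken for a name from the list of things; names that differ only in an ending like _2 or _b are one class to them, and where a whole thing is asked for, a point or a joint stands for the part that bears it (a point fixed in the world has none). Each returns a list of dicts, best first, with "score" (0 to 1); they miss things now and then, are a little off and sometimes report something else, mostly with a low value. They report only what shows in the picture. A call takes as long as a camera call.
- ctrl.outline_of(name, camera): "pixels" (400x640 bool, what is visible of it) and "box" ([left, top, right, bottom] in pixels, round what is visible of it).
- ctrl.pinpoint(name, camera): "uv" ([column, row] in pixels: a listed point, or the origin of a listed thing).
The state is a dict: "t": time; "qpos": joint angles; "qvel": joint speeds; "joint_torque": joint torques, N m; "ee_pos": TCP position; "orientation": TCP orientation; "ft_force": force on the tool from outside, world axes, zero at the start; "moment": the same for the moment, N m; "width": finger opening in mm; "grasp_force": force on a finger pad.
Only numpy, scipy, OpenCV 4.12 (cv2) and the standard library are available. Lean on these libraries where they do the work, as an engineer would, in place of code of your own. Each camera call takes 0.05 s, during which the arm holds its last target. There are 200 camera calls.

## Task

Push the sliding stop along its rail, toward the index plate that has the V-notch and not the plain one, until you feel it click into the notch and it sits there by itself. Then press its locking lever all the way down, and leave the pencil, the wooden offcut and the wing nut where they lie.

Things in the scene. Friction and masses are not known exactly. Their poses are not given: they have to be found in the camera images.
- stop_rail: Aluminium rail screwed to the bench, 320 mm long, foot 52 mm wide, bar 24 mm wide and 22 mm high, black end blocks 29.5 mm high. Origin: centre of its underside. Its y axis runs along the rail, its x axis points away from the robot, z up. Place and yaw vary.
- stop (a joint): Position of the sliding stop along the rail's +y, in m, 0 = middle of the rail, limits -0.122 and 0.122. It starts near the middle. Free sliding takes under 2 N. Under its front edge a sprung ball, level with stop_mark along the rail, faces the rail's front and rides over the index plates.
- stop_mark (a point): Centre of the top of the stop's grey saddle, 52 mm above the bench, 8 mm in front (rail -x) of the rail's centre line. The saddle is a block 60 mm across the rail and 44 mm along it, from 24 to 52 mm above the bench: push on one of its end faces, 22 mm from this point along the rail. The lever stands on top.
- lever_pad (a point): Top of the thumb pad of the black locking lever on the saddle (lever 15 mm wide, pad 22 mm wide along the rail, 14 mm long). Raised, it is 83 to 87 mm above the bench. It turns about an axis along the rail, 8 mm behind (rail +x) the centre line, 58 mm above the bench, and points from there toward the robot, this point 45 mm out.
- lock_lever (a joint): Angle of the locking lever: 0 to 0.1 = raised at the start (slopes up toward the robot by 0.5 to 0.6 rad), 0.6 rad = level, fully down at its end stop, its pad then 62 mm above the bench. It stays where it is left; pressing it near the pad takes about 2 to 4 N.
- notch_plate: Steel plate on the rail's front face, 72 mm long, 5 to 22 mm above the bench, 8 mm proud of the bar, ends ramped gently, one V-notch (15.5 mm wide, 7.5 mm deep) in mid-length. Origin: on the rail's centre line at bench height, level with the notch along the rail; axes as the rail's. It is left or right of the stop, 70 to 105 mm from the rail's middle. Clicked in, stop_mark is level with it.
- notch (a point): Middle of the V-notch, on the plate's top edge, 16 mm in front of the rail's centre line. Feel: the push rises to about 4 to 6 N on the ramp, eases on the flat, drops to nothing from about 8 mm before the notch's centre as the ball falls in, then climbs: leaving on the far side takes about 10 to 20 N, some 4 to 5 mm past centre. Let go inside the notch, the ball centres the stop.
- plain_mid (a point): The same point of the plain plate on the other side of the stop: only 44 mm long, ramped at both ends, equally high and proud, no notch; the stop does not click there.
- pencil: Loose flat red carpenter's pencil, 178x14x8 mm, lying roughly along the bench's front edge. Origin: centre of its underside. Bystander.
- offcut: Loose wooden offcut, 38x70x16 mm, left of the brown insert. Origin: centre of its underside. Bystander.
- wing_nut: Loose wing nut, 17x40x20 mm, near the bench's front edge. Origin: centre of its underside. Bystander.

How it is judged (in metres and radians):
On the way, in this order (a step that is already met when the one before it is completed fails the run):
1. the stop sits clicked in the V-notch with the lever still up (y of stop_mark in the frame of notch_plate between -0.003 and 0.003 m and value of joint lock_lever below 0.3 rad), for 0.2 s.
2. the locking lever is down (value of joint lock_lever above 0.5 rad), for 0.2 s.
At the end, for the whole second after the job is handed in: The stop rests centred in the V-notch (within 3 mm along the rail), the locking lever is down (at least 0.5 of its 0.6 rad), and the pencil, offcut and wing nut are within 20 mm of where they lay (y of stop_mark in the frame of notch_plate between -0.003 and 0.003 m and value of joint lock_lever above 0.5 rad and distance of each of pencil, offcut, wing_nut from where it was at the start of the episode below 0.02 m); the robot touches nothing.
It fails at once if the lever is pressed down while the stop is outside the notch (value of joint lock_lever above 0.4 rad and (y of stop_mark in the frame of notch_plate above 0.01 m or y of stop_mark in the frame of notch_plate below -0.01 m)).
It fails at once if the pencil, the offcut or the wing nut is lifted or pushed away (distance of any of pencil, offcut, wing_nut from where it was at the start of the episode above 0.02 m).
It also fails if it takes over 43 s, if anything falls off the work surface, if the arm or the gripper's body presses on something with over 40 N, if the wrist force passes 120 N, or if a joint passes its speed limit or range.

## Working session

There is one attempt and no reset: what is moved stays moved. The work goes in short steps, Python scripts to look and compute and a tool call to move; the robot and the scene stay as the last step left them, time stands still between calls to the robot, and variables do not carry over. Pictures are saved under pics/ and viewed, at most 10 in all, crops included, and the job is handed in when it is done.

Besides the shell and the picture viewer there is one more tool, called after "Emit:" as name([rows], argument=value, ...), one row to a line, values as JSON. apply_moves: Moves the arm, as the interface text tells. Its arguments: {"type":"object","properties":{"targets":{"type":"array"},"gripper":{"type":"number"}},"required":["targets"]}

```bash
mkdir -p pics; ls; cat > h.py <<'E'
import numpy as np,cv2
from workcell import ctrl
def cam(n):
    c=ctrl.get_calibration(n);f=200/np.tan(np.radians(c["fov_y"])/2)
    K=np.array([[f,0,c["cx"]],[0,f,c["cy"]],[0,0,1]]);R=cv2.Rodrigues(np.array(c["rvec"],float))[0]
    return K,np.array(c["dist"],float),R,np.array(c["tvec"],float)
def ray(n,uv):
    K,d,R,t=cam(n);p=cv2.undistortPoints(np.array([[uv]],float),K,d)[0,0]
    return -R.T@t,R.T@np.array([p[0],p[1],1])
def atz(n,uv,z):
    o,d=ray(n,uv);return o+d*(z-o[2])/d[2]
def proj(n,P):
    K,d,R,t=cam(n);return cv2.projectPoints(np.array(P,float).reshape(-1,3),cv2.Rodrigues(R)[0],t,K,d)[0][:,0]
E
python3 - <<'E'
from h import *
Z=dict(stop_rail=0,stop_mark=52,lever_pad=85,notch_plate=0,notch=22,plain_mid=22,pencil=0,offcut=0,wing_nut=0)
for c in("top","side"):
    im=ctrl.get_image(c);cv2.imwrite(f"pics/{c}0.png",im[...,::-1])
    for n,z in Z.items():
        for r in ctrl.pinpoint(n,c)[:2]: print(c,n,round(r["score"],2),np.round(r["uv"],1),np.round(atz(c,r["uv"],z),1))
o=ctrl.get_obs();print(o)
E
```

```text
pics
top stop_rail 0.72 [308.2 236.7] [465.9  42.9   0. ]
top stop_mark 0.96 [312.1 235.6] [465.7  32.4  52. ]
top stop_mark 0.5 [272.4 236.1] [462.9 125.   52. ]
top lever_pad 0.7 [306.6 245.2] [441.9  43.7  85. ]
top notch_plate 0.57 [270.2 236. ] [466.  135.7   0. ]
top notch 0.4 [274.1 235.7] [465.7 124.   22. ]
top plain_mid 0.5 [340.2 243.1] [450.7 -34.4  22. ]
top pencil 0.7 [303.8 276. ] [370.5  51.8   0. ]
top pencil 0.61 [313. 237.] [465.4  31.2   0. ]
top offcut 0.94 [241.4 170.6] [627.2 212.4   0. ]
top offcut 0.6 [300.3 276.6] [368.9  60.2   0. ]
top wing_nut 0.49 [381.6 271. ] [ 385.4 -136.7    0. ]
side stop_rail 0.57 [322.5 258.9] [471.6  50.9   0. ]
side stop_mark 0.74 [332.  232.6] [462.   32.4  52. ]
side stop_mark 0.16 [308.2 276.3] [441.  169.4  52. ]
side lever_pad 0.52 [342.6 220.3] [441.7  32.3  85. ]
side notch_plate 0.75 [299.7 278.7] [481.5 124.    0. ]
side notch 0.56 [399.2 225.8] [370.6 -95.3  22. ]
side notch 0.55 [308.1 273.9] [461.7 129.6  22. ]
side plain_mid 0.64 [352.2 230. ] [449.  -36.5  22. ]
side pencil 0.56 [371.5 273.9] [371.8  50.8   0. ]
side offcut 0.58 [212.8 281.1] [615.6 203.2   0. ]
side wing_nut 0.44 [399.4 226.8] [ 378.3 -125.6    0. ]
{'t': 1.0, 'qpos': array([-1.17701298e+00,  4.23075187e-01,  1.62988158e+00,  1.33745541e-05,
        1.08857645e+00, -1.89950170e-02]), 'qvel': array([ 2.03248532e-04,  3.36971341e-04,  2.59844204e-04,  1.41942536e-05,
        1.26976100e-03, -6.54066553e-04]), 'joint_torque': array([-8.00240582e-05, -5.44579947e+01, -2.74054331e+01,  6.44551241e-02,
        1.67464331e-02, -2.49535611e-05]), 'ee_pos': array([ 250.75392549, -572.49723605,  222.69781844]), 'orientation': array([3.07486641e+00, 6.43776293e-01, 3.56794265e-05]), 'ft_force': array([ 0.42230085, -1.56899537, -0.09285499]), 'moment': array([-0.03961294,  0.00827511,  0.02260485]), 'grasp_force': 0.0, 'width': 87.88081352074423}
```

```bash
python3 - <<'E'
import cv2
a=cv2.imread("pics/top0.png")[150:300,210:410];b=cv2.imread("pics/side0.png")[190:320,180:430]
a=cv2.resize(a,(800,600),interpolation=cv2.INTER_CUBIC);b=cv2.resize(b,None,fx=3.2,fy=3.2,interpolation=cv2.INTER_CUBIC)
cv2.imwrite("pics/tc.png",a);cv2.imwrite("pics/sc.png",b)
E
```

```text
(no output)
```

View pics/tc.png

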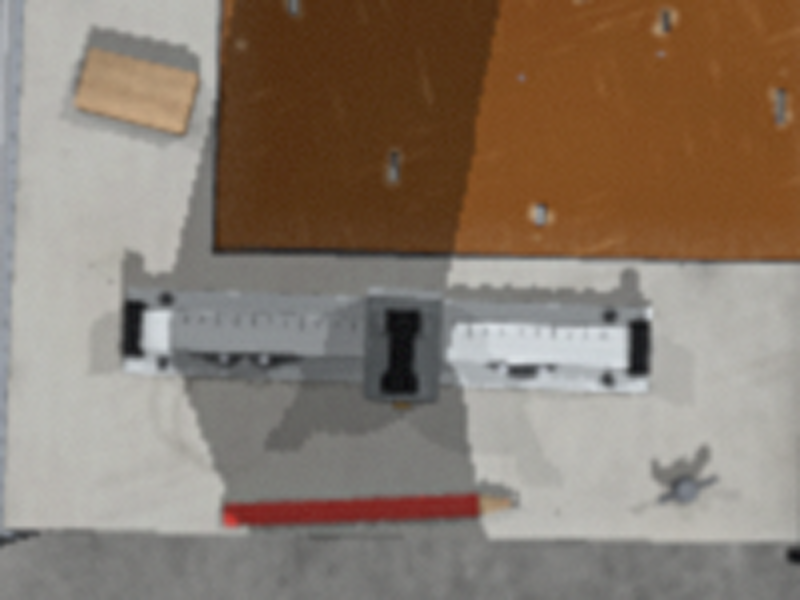

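View pics/sc.png

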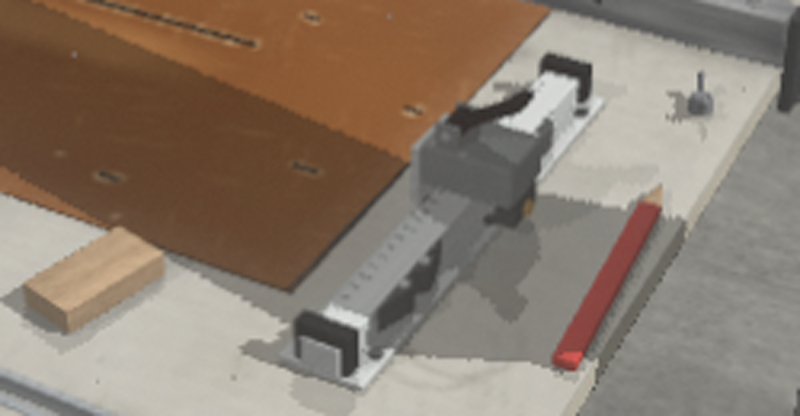

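The stop sits mid-rail, at top-view crop (403,345). The plate with the notch is on the left (+y), its V at about crop (243,358). The plain plate is on the right at (520,370). The pencil, wing nut and offcut are all clear of the path.

```bash
python3 - <<'E'
from h import *
print("grip off",ctrl.grip_point_offset)
c=lambda u,v:(210+u/4-.375,150+v/4-.375)
A=atz("top",c(133,330),29.5);B=atz("top",c(638,347),29.5);print(A,B,np.linalg.norm(A-B),"yaw",np.degrees(np.arctan2(-(A-B)[0],(A-B)[1])))
# foot corners
for p in((135,375),(648,390),(130,290),(650,308)): print(atz("top",c(*p),5))
for p in((243,358),(520,371)): print("plate",atz("top",c(*p),22))
print("saddle",[atz("top",c(*p),52).round(1) for p in((367,297),(441,300),(363,398),(438,402))])
def tri(a,b):
    o1,d1=ray("top",a);o2,d2=ray("side",b)
    s=np.linalg.lstsq(np.c_[d1,-d2],o2-o1,rcond=None)[0];p,q=o1+d1*s[0],o2+d2*s[1];return (p+q)/2,np.linalg.norm(p-q)
for n in("stop_mark","lever_pad","notch","plain_mid"):
    for k in range(2):
        for c_ in("top","side"): ctrl.get_image(c_)
        a=ctrl.pinpoint(n,"top");b=ctrl.pinpoint(n,"side")
        print(n,[tri(x["uv"],y["uv"]) for x in a[:1] for y in b[:2]])
E
```

```text
grip off 18.700000000000003
[472.366869   198.30421739  29.5       ] [ 467.35393222 -102.73690137   29.5       ] 301.0828535799646 yaw -0.9540011619423026
[446.53469847 200.2466284    5.        ]
[ 442.79157611 -111.38933718    5.        ]
[498.33915719 205.00819363   5.        ]
[ 492.65808304 -112.27896495    5.        ]
plate [457.28629179 132.75003493  22.        ]
plate [452.3654702  -32.99365932  22.        ]
saddle [array([492.7,  57.9,  52. ]), array([491.7,  14.7,  52. ]), array([433.8,  59.1,  52. ]), array([432.2,  15.5,  52. ])]
stop_mark [(array([464.21097521,  39.35359374,  59.2254102 ]), np.float64(9.842972639472967)), (array([401.5594632 ,  22.80112941,  97.57232801]), np.float64(115.19073038496093))]
stop_mark [(array([462.47882292,  37.97341906,  55.49207597]), np.float64(5.799449135713497))]
lever_pad [(array([434.65261915, 111.95076201, 128.65827726]), np.float64(39.40258878847269))]
lever_pad [(array([438.2625308 ,  38.41367864,  89.04929401]), np.float64(0.9013513180198219))]
notch [(array([460.07360687, 127.54019758,  12.40491072]), np.float64(10.3662281088998)), (array([446.23561471, 118.30983142,  54.77969211]), np.float64(15.207303038552128))]
notch [(array([465.31793384, 129.60603098,  17.24969767]), np.float64(4.093392551131637))]
plain_mid [(array([453.3761106 , -31.94225069,  23.53715257]), np.float64(3.9790789497894368))]
plain_mid [(array([454.46071161, -39.35990976,  26.4606754 ]), np.float64(5.8084191807037096))]
```

Emit:
apply_moves([
  {"tx":0.018,"ty":0.045,"tz":0,"spin":-4},
  {"tx":0.036,"ty":0.09,"tz":0,"spin":-8},
  {"tx":0.054,"ty":0.135,"tz":0,"spin":-12},
  {"tx":0.072,"ty":0.18,"tz":0,"spin":-16},
  {"tx":0.09,"ty":0.225,"tz":0,"spin":-20},
  {"tx":0.108,"ty":0.27,"tz":0,"spin":-24.6},
  {"tx":0.126,"ty":0.315,"tz":0,"spin":-24.6},
  {"tx":0.144,"ty":0.36,"tz":0,"spin":-24.6},
], gripper=1)

```text
t: 3.4
ee_pos: [395.2, -210.8, 223.0]
orientation: [3.141, -0.027, 0.001]
ft_force: [0.7, 0.0, 0.3]
width: 27.4
grasp_force: 0.0
```

Emit:
apply_moves([
  {"tx":0.017,"ty":0.045,"tz":0,"spin":0},
  {"tx":0.034,"ty":0.09,"tz":0,"spin":0},
  {"tx":0.051,"ty":0.135,"tz":-0.01,"spin":0},
  {"tx":0.068,"ty":0.18,"tz":-0.02,"spin":0},
  {"tx":0.068,"ty":0.18,"tz":-0.06,"spin":0},
  {"tx":0.068,"ty":0.18,"tz":-0.1,"spin":0},
  {"tx":0.068,"ty":0.18,"tz":-0.14,"spin":0},
  {"tx":0.068,"ty":0.18,"tz":-0.16,"spin":0},
])

```text
t: 4.2
ee_pos: [461.2, -32.0, 60.1]
orientation: [-3.141, 0.025, 0.005]
ft_force: [-0.9, -0.1, -0.2]
width: 0.4
grasp_force: 0.0
```

Emit:
apply_moves([
  {"tx":0,"ty":0,"tz":-0.013,"spin":0},
  {"tx":0,"ty":0,"tz":-0.026,"spin":0},
  {"tx":0,"ty":0.006,"tz":-0.026,"spin":0},
  {"tx":0,"ty":0.012,"tz":-0.026,"spin":0},
  {"tx":0,"ty":0.018,"tz":-0.026,"spin":0},
  {"tx":0,"ty":0.024,"tz":-0.026,"spin":0},
  {"tx":0,"ty":0.03,"tz":-0.026,"spin":0},
  {"tx":0,"ty":0.036,"tz":-0.026,"spin":0},
])

```text
t: 5.0
ee_pos: [463.0, 4.2, 37.1]
orientation: [-3.141, 0.026, -0.001]
ft_force: [-0.3, 0.3, 0.6]
width: 0.5
grasp_force: 0.0
```

```bash
python3 - <<'E'
from h import *
o=ctrl.get_obs();print(o['t'],o['ee_pos'],o['ft_force'],o['width'])
for c in("top","side"):
    cv2.imwrite(f"pics/{c}1.png",ctrl.get_image(c)[...,::-1])
a=cv2.imread("pics/top1.png")[190:270,220:400];b=cv2.imread("pics/side1.png")[170:320,240:420]
cv2.imwrite("pics/m1.png",np.vstack([cv2.resize(a,(540,240)),cv2.resize(b,(432,360)) if 0 else cv2.copyMakeBorder(cv2.resize(b,(432,360)),0,0,0,108,0)]))
E
```

```text
5.0 [462.99044434   4.17415132  37.07960317] [-0.28182652  0.27837329  0.62179592] 0.4659078745237587
```

View pics/m1.png

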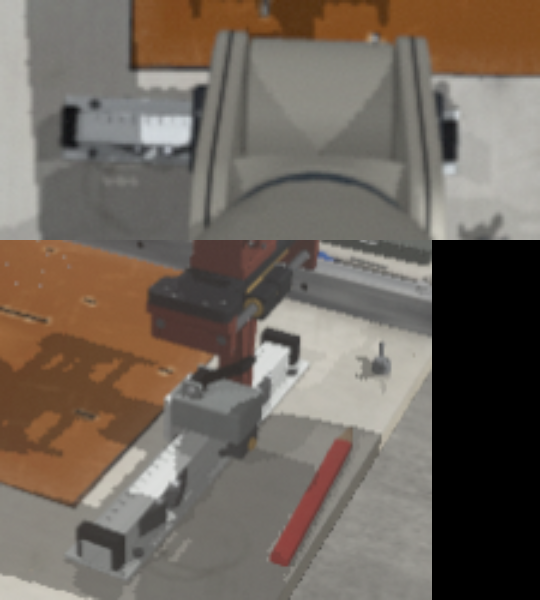

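The arm is behind the stop's right face with the fingers low, and nothing else is touched. Next I push.

Emit:
apply_moves([
  {"tx":0,"ty":0.005,"tz":0,"spin":0},
  {"tx":0,"ty":0.01,"tz":0,"spin":0},
  {"tx":0,"ty":0.015,"tz":0,"spin":0},
  {"tx":0,"ty":0.02,"tz":0,"spin":0},
  {"tx":0,"ty":0.025,"tz":0,"spin":0},
  {"tx":0,"ty":0.03,"tz":0,"spin":0},
  {"tx":0.001,"ty":0.035,"tz":0,"spin":0},
  {"tx":0.001,"ty":0.04,"tz":0,"spin":0},
])

```text
t: 5.9
ee_pos: [463.4, 43.9, 36.5]
orientation: [3.141, -0.026, -0.001]
ft_force: [-0.2, -1.0, 0.4]
width: 0.7
grasp_force: 0.5
```

Emit:
apply_moves([
  {"tx":0,"ty":0.002,"tz":0,"spin":0},
  {"tx":0,"ty":0.004,"tz":0,"spin":0},
  {"tx":0,"ty":0.006,"tz":0,"spin":0},
  {"tx":0,"ty":0.008,"tz":0,"spin":0},
  {"tx":0,"ty":0.01,"tz":0,"spin":0},
  {"tx":0,"ty":0.012,"tz":0,"spin":0},
  {"tx":0,"ty":0.014,"tz":0,"spin":0},
  {"tx":0,"ty":0.016,"tz":0,"spin":0},
])

```text
t: 6.7
ee_pos: [463.8, 59.7, 36.7]
orientation: [-3.141, 0.026, -0.0]
ft_force: [-0.1, -0.9, -0.6]
width: 0.6
grasp_force: 0.4
```

```bash
python3 - <<'E'
from h import *
o=ctrl.get_obs();print(o['t'],o['ee_pos'],o['ft_force'])
for c in("top","side"):
    cv2.imwrite(f"pics/{c}2.png",ctrl.get_image(c)[...,::-1])
    r=ctrl.pinpoint("stop_mark",c)[:1]
    for x in r: print(c,x["score"],atz(c,x["uv"],52))
a=cv2.imread("pics/top2.png")[190:270,220:400];b=cv2.imread("pics/side2.png")[220:320,270:390]
cv2.imwrite("pics/m2.png",np.vstack([cv2.resize(a,(540,240)),cv2.resize(b,(540,360))]))
E
```

```text
6.7 [463.80991411  59.66328805  36.68492526] [-0.06194217 -0.864604   -0.57309434]
side 0.78 [470.93548897  90.38916177  52.        ]
```

View pics/m2.png

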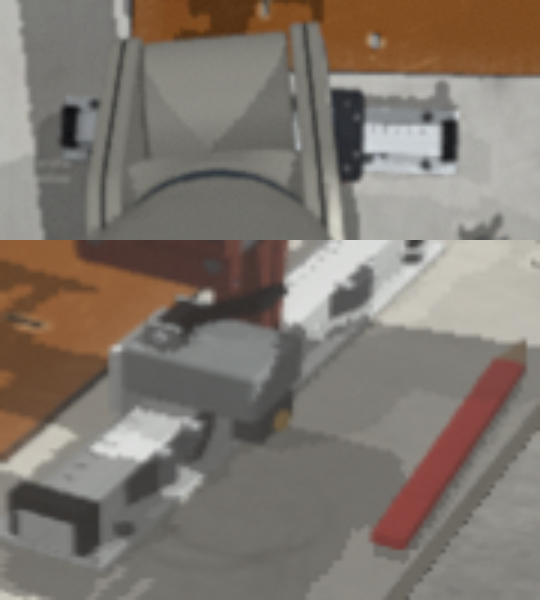

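The stop is moving with the fingers and is about to reach the plate. I continue slowly and watch the force.

Emit:
apply_moves([
  {"tx":0,"ty":0.001,"tz":0,"spin":0},
  {"tx":0,"ty":0.002,"tz":0,"spin":0},
  {"tx":0,"ty":0.003,"tz":0,"spin":0},
  {"tx":0,"ty":0.004,"tz":0,"spin":0},
  {"tx":0,"ty":0.005,"tz":0,"spin":0},
  {"tx":0,"ty":0.006,"tz":0,"spin":0},
  {"tx":0,"ty":0.007,"tz":0,"spin":0},
  {"tx":0,"ty":0.008,"tz":0,"spin":0},
])

```text
t: 7.7
ee_pos: [463.9, 67.5, 36.7]
orientation: [3.141, -0.026, 0.0]
ft_force: [1.1, -2.8, 1.0]
width: 0.5
grasp_force: 1.5
```

Emit:
apply_moves([
  {"tx":0,"ty":0.001,"tz":0,"spin":0},
  {"tx":0,"ty":0.002,"tz":0,"spin":0},
  {"tx":0,"ty":0.003,"tz":0,"spin":0},
  {"tx":0,"ty":0.004,"tz":0,"spin":0},
  {"tx":0,"ty":0.005,"tz":0,"spin":0},
  {"tx":0,"ty":0.006,"tz":0,"spin":0},
  {"tx":0,"ty":0.007,"tz":0,"spin":0},
  {"tx":0,"ty":0.008,"tz":0,"spin":0},
])

```text
t: 8.5
ee_pos: [464.0, 75.4, 36.7]
orientation: [3.141, -0.026, 0.001]
ft_force: [2.0, -6.5, -0.6]
width: 0.7
grasp_force: 3.2
```

Emit:
apply_moves([
  {"tx":0,"ty":0.0005,"tz":0,"spin":0},
  {"tx":0,"ty":0.001,"tz":0,"spin":0},
  {"tx":0,"ty":0.0015,"tz":0,"spin":0},
  {"tx":0,"ty":0.002,"tz":0,"spin":0},
  {"tx":0,"ty":0.0025,"tz":0,"spin":0},
  {"tx":0,"ty":0.003,"tz":0,"spin":0},
  {"tx":0,"ty":0.0035,"tz":0,"spin":0},
  {"tx":0,"ty":0.004,"tz":0,"spin":0},
])

```text
t: 9.3
ee_pos: [464.0, 79.3, 36.7]
orientation: [3.141, -0.026, 0.001]
ft_force: [2.2, -6.7, -0.6]
width: 0.5
grasp_force: 3.2
```

Emit:
apply_moves([
  {"tx":0,"ty":0.0005,"tz":0,"spin":0},
  {"tx":0,"ty":0.001,"tz":0,"spin":0},
  {"tx":0,"ty":0.0015,"tz":0,"spin":0},
  {"tx":0,"ty":0.002,"tz":0,"spin":0},
  {"tx":0,"ty":0.0025,"tz":0,"spin":0},
  {"tx":0,"ty":0.003,"tz":0,"spin":0},
  {"tx":0,"ty":0.0035,"tz":0,"spin":0},
  {"tx":0,"ty":0.004,"tz":0,"spin":0},
])

```text
t: 10.1
ee_pos: [464.1, 83.1, 36.7]
orientation: [3.141, -0.026, 0.001]
ft_force: [2.6, -7.3, -1.0]
width: 0.5
grasp_force: 3.4
```

Emit:
apply_moves([
  {"tx":0,"ty":0.0005,"tz":0,"spin":0},
  {"tx":0,"ty":0.001,"tz":0,"spin":0},
  {"tx":0,"ty":0.0015,"tz":0,"spin":0},
  {"tx":0,"ty":0.002,"tz":0,"spin":0},
  {"tx":0,"ty":0.0025,"tz":0,"spin":0},
  {"tx":0,"ty":0.003,"tz":0,"spin":0},
  {"tx":0,"ty":0.0035,"tz":0,"spin":0},
  {"tx":0,"ty":0.004,"tz":0,"spin":0},
])

```text
t: 10.9
ee_pos: [464.2, 87.0, 36.7]
orientation: [3.141, -0.025, 0.001]
ft_force: [2.7, -11.9, -0.1]
width: 0.4
grasp_force: 5.6
```

```bash
python3 - <<'E'
from h import *
o=ctrl.get_obs();print(o['t'],o['ee_pos'],o['ft_force'],o['moment'])
b=ctrl.get_image("side")[...,::-1]
for x in ctrl.pinpoint("stop_mark","side")[:1]: print(x,atz("side",x["uv"],52))
cv2.imwrite("pics/m3.png",cv2.resize(b[210:320,260:390],(780,590)[:2] if 0 else (650,550),interpolation=cv2.INTER_CUBIC))
E
```

```text
10.9 [464.17573873  86.96241911  36.70832792] [  2.66568659 -11.893801    -0.0512061 ] [-1.82430982 -0.47104599 -0.06516936]
{'uv': [308.0, 253.6], 'score': 0.92} [470.79708563 112.77192766  52.        ]
```

View pics/m3.png

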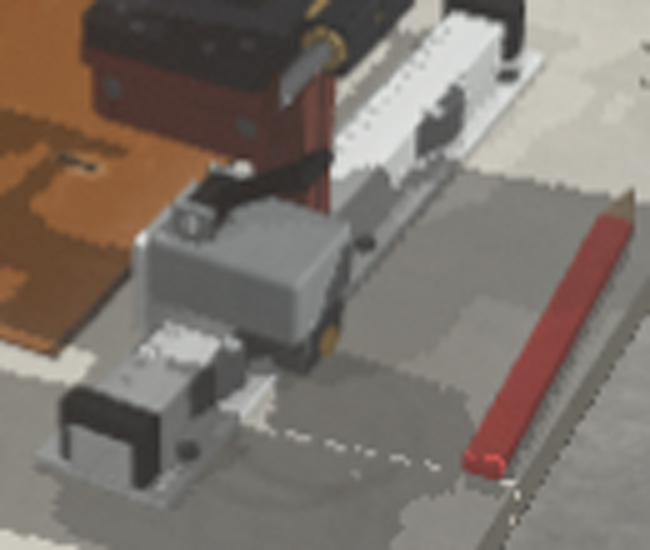

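```bash
python3 - <<'E'
from h import *
def P(xo,y,z): return (469.9+0.0167*(y-47.8)+xo,y,z)
s=8
b=cv2.imread("pics/side0.png")[240:310,280:345];b=cv2.resize(b,None,fx=s,fy=s,interpolation=cv2.INTER_CUBIC)
def ln(pts,col):
    q=((proj("side",pts)-[280,240]+.5)*s).astype(int);cv2.polylines(b,[q.reshape(-1,1,2)],False,col,1)
for yn,col in((130,(0,0,255)),(120,(0,255,0))):
    ln([P(-20,yn-36,22),P(-20,yn+36,22)],col)
    for o in(-36,-8,8,36): ln([P(-20,yn+o,5),P(-20,yn+o,22),P(-12,yn+o,22)],col)
ln([P(-26,-112,0),P(-26,208,0)],(255,0,0))
ln([P(-12,-112,22),P(-12,190,22)],(255,0,255))
c=cv2.imread("pics/top0.png")[220:255,230:310];c=cv2.resize(c,(520,228),interpolation=cv2.INTER_CUBIC)
cv2.imwrite("pics/ov.png",np.vstack([b[:372],c]) if 0 else b)
E
```

```text
(no output)
```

View pics/ov.png

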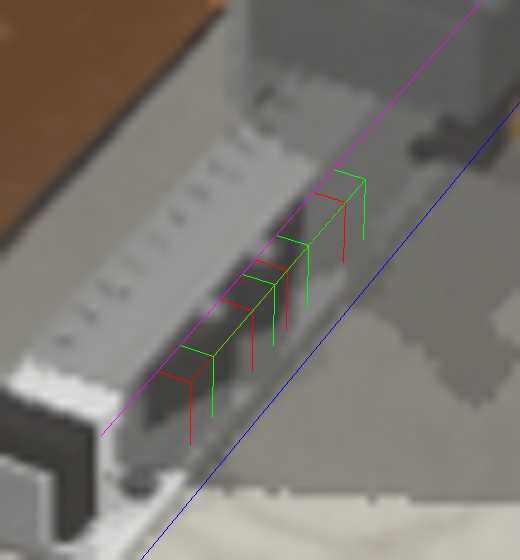

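The stop's ball is still short of the notch, so the plate ramp accounts for the rising force. I continue in finer steps.

Emit:
apply_moves([
  {"tx":0,"ty":0.0003,"tz":0,"spin":0},
  {"tx":0,"ty":0.0006,"tz":0,"spin":0},
  {"tx":0,"ty":0.0009,"tz":0,"spin":0},
  {"tx":0,"ty":0.0012,"tz":0,"spin":0},
  {"tx":0,"ty":0.0015,"tz":0,"spin":0},
  {"tx":0,"ty":0.0018,"tz":0,"spin":0},
  {"tx":0,"ty":0.002,"tz":0,"spin":0},
  {"tx":0,"ty":0.002,"tz":0,"spin":0},
])

```text
t: 11.8
ee_pos: [464.2, 89.0, 36.7]
orientation: [3.141, -0.026, 0.001]
ft_force: [2.3, -9.7, -0.7]
width: 0.2
grasp_force: 4.5
```

Emit:
apply_moves([
  {"tx":0,"ty":0.0003,"tz":0,"spin":0},
  {"tx":0,"ty":0.0006,"tz":0,"spin":0},
  {"tx":0,"ty":0.0009,"tz":0,"spin":0},
  {"tx":0,"ty":0.0012,"tz":0,"spin":0},
  {"tx":0,"ty":0.0015,"tz":0,"spin":0},
  {"tx":0,"ty":0.0018,"tz":0,"spin":0},
  {"tx":0,"ty":0.002,"tz":0,"spin":0},
  {"tx":0,"ty":0.002,"tz":0,"spin":0},
])

```text
t: 12.6
ee_pos: [464.3, 91.3, 36.7]
orientation: [3.141, -0.026, 0.002]
ft_force: [2.7, -5.7, -0.7]
width: 0.4
grasp_force: 3.0
```

Emit:
apply_moves([
  {"tx":0,"ty":0.0003,"tz":0,"spin":0},
  {"tx":0,"ty":0.0006,"tz":0,"spin":0},
  {"tx":0,"ty":0.0009,"tz":0,"spin":0},
  {"tx":0,"ty":0.0012,"tz":0,"spin":0},
  {"tx":0,"ty":0.0015,"tz":0,"spin":0},
  {"tx":0,"ty":0.0018,"tz":0,"spin":0},
  {"tx":0,"ty":0.002,"tz":0,"spin":0},
  {"tx":0,"ty":0.002,"tz":0,"spin":0},
])

```text
t: 13.4
ee_pos: [464.3, 93.3, 36.7]
orientation: [3.141, -0.026, 0.002]
ft_force: [2.8, -6.4, -1.6]
width: 0.4
grasp_force: 3.0
```

Emit:
apply_moves([
  {"tx":0,"ty":0.0003,"tz":0,"spin":0},
  {"tx":0,"ty":0.0006,"tz":0,"spin":0},
  {"tx":0,"ty":0.0009,"tz":0,"spin":0},
  {"tx":0,"ty":0.0012,"tz":0,"spin":0},
  {"tx":0,"ty":0.0015,"tz":0,"spin":0},
  {"tx":0,"ty":0.0018,"tz":0,"spin":0},
  {"tx":0,"ty":0.0021,"tz":0,"spin":0},
  {"tx":0,"ty":0.0024,"tz":0,"spin":0},
])

```text
t: 14.2
ee_pos: [463.9, 96.1, 36.7]
orientation: [-3.141, 0.026, -0.001]
ft_force: [1.5, -1.4, -0.1]
width: 0.6
grasp_force: 0.8
```

The force dropped, so the ball is falling in. A small safe nudge, then I check.

Emit:
apply_moves([
  {"tx":0,"ty":0.0005,"tz":0,"spin":0},
  {"tx":0,"ty":0.001,"tz":0,"spin":0},
  {"tx":0,"ty":0.0015,"tz":0,"spin":0},
  {"tx":0,"ty":0.002,"tz":0,"spin":0},
  {"tx":0,"ty":0.0025,"tz":0,"spin":0},
  {"tx":0,"ty":0.003,"tz":0,"spin":0},
  {"tx":0,"ty":0.0035,"tz":0,"spin":0},
  {"tx":0,"ty":0.004,"tz":0,"spin":0},
])

```text
t: 15.0
ee_pos: [463.7, 100.0, 36.7]
orientation: [-3.141, 0.026, 0.0]
ft_force: [-0.5, 0.0, -0.2]
width: 0.4
grasp_force: 0.0
```

Zero force: the stop has jumped ahead of the fingers. I back off, rise, and verify.

Emit:
apply_moves([
  {"tx":0,"ty":-0.02,"tz":0,"spin":0},
  {"tx":0,"ty":-0.045,"tz":0.02,"spin":0},
  {"tx":0,"ty":-0.09,"tz":0.06,"spin":0},
  {"tx":0,"ty":-0.13,"tz":0.09,"spin":0},
  {"tx":0,"ty":-0.17,"tz":0.12,"spin":0},
  {"tx":0,"ty":-0.21,"tz":0.14,"spin":0},
  {"tx":0,"ty":-0.23,"tz":0.14,"spin":0},
  {"tx":0,"ty":-0.23,"tz":0.14,"spin":0},
])

```text
t: 15.8
ee_pos: [464.5, -132.8, 177.9]
orientation: [3.14, -0.032, 0.005]
ft_force: [0.6, 0.4, 0.3]
width: 0.7
grasp_force: 0.0
```

```bash
python3 - <<'E'
from h import *
o=ctrl.get_obs();print(o['t'],o['ee_pos'],o['ft_force'])
ims=[]
for c in("top","side"):
    im=ctrl.get_image(c)[...,::-1];ims.append(im)
    for n,z in(("stop_mark",52),("lever_pad",85),("pencil",0),("notch",22)):
        for x in ctrl.pinpoint(n,c)[:1]: print(c,n,round(x["score"],2),x["uv"],atz(c,x["uv"],z).round(1))
np.save("ims.npy",np.array(ims))
a=ims[0][210:270,230:330];b=ims[1][230:310,270:370]
cv2.imwrite("pics/m4.png",np.vstack([cv2.resize(a,(450,270),interpolation=cv2.INTER_CUBIC),cv2.resize(b,(450,320) if 0 else (450,330),interpolation=cv2.INTER_CUBIC)]))
E
```

```text
15.8 [ 464.50360517 -132.80639144  177.9399732 ] [0.59731974 0.40189837 0.32863158]
top stop_mark 0.93 [268.2, 233.0] [470. 135.  52.]
top lever_pad 0.44 [266.1, 244.4] [442.  135.4  85. ]
top pencil 0.82 [301.4, 275.8] [370.9  57.6   0. ]
side stop_mark 0.55 [307.7, 256.5] [467.3 120.7  52. ]
side lever_pad 0.52 [316.1, 245.9] [447.9 127.5  85. ]
side pencil 0.55 [375.5, 274.6] [364.6  49.3   0. ]
side notch 0.53 [400.6, 223.7] [ 370.6 -104.2   22. ]
```

View pics/m4.png

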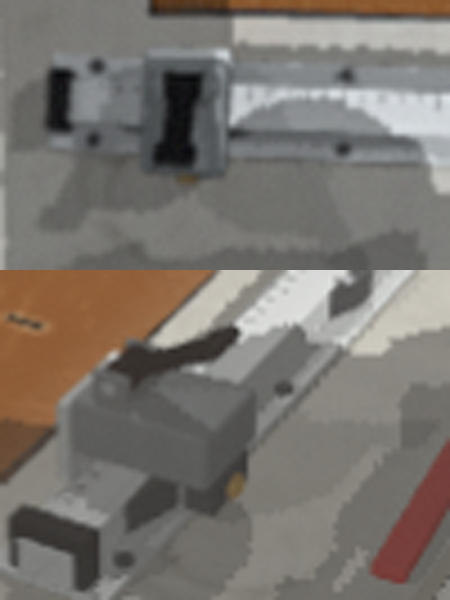

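Saddle at top crop x 143–229 with the lever raised; pencil and the rest are untouched. I need the lever's y more precisely, so I measure edge profiles.

```bash
python3 - <<'E'
from h import *
im=np.load("ims.npy")[0];o0=cv2.imread("pics/top0.png")
g=im.mean(2);print("cols256-286 rows 226,235,243");
for r in(223,226,235,243,246): print(r,g[r,256:286].astype(int))
for nm,I in(("0",o0),("1",im)):
    G=I.mean(2);lo,hi=(296,326) if nm=="0" else (256,286)
    for r in(235,240,244):
        x=np.arange(lo,hi);w=np.clip(45-G[r,lo:hi],0,None);u=(x*w).sum()/w.sum();print(nm,r,u,atz("top",(u,r),75).round(1))
for c in("top",):
    for n in("stop_mark","lever_pad"):
        for x in ctrl.outline_of(n,c)[:1]: print(n,x["score"],x["box"])
    b=ctrl.outline_of("stop_mark",c)
    if b:
        l,t,r,bt=b[0]["box"];print(atz(c,(l,(t+bt)/2),52),atz(c,(r,(t+bt)/2),52))
E
```

```text
cols256-286 rows 226,235,243
223 [134 132 132 134 134 126 102  99  99 101  99  98  97  98  98  99  99  97
  99  97  96 102 124 143 164 137 112 117 122 122]
226 [109 109 107 108 109 103  88  81  83  85  53  32  34  43  44  46  43  42
  46  68  85  94 122 134 106  99 114 119 119 118]
235 [115 115 115 117 115  96  90  80  79  76  60  33  16  15  20  18  31  70
  87  88  86  97 130 126 112 173 197 191 179 148]
243 [105 106 102 106 100  85  77  70  43  21  19  16  16  20  14  13  18  53
  88  91  87  87  96 109 101 120 126 126 123 124]
246 [ 83  85  93  96  93  82  76  72  51  41  44  42  39  37  34  34  44  79
  98  95  88  86  92  98  87 101 107 109 108 105]
0 235 309.8771498771498 [465.7  37.   75. ]
0 240 309.6043689320388 [454.2  37.4  75. ]
0 244 309.1981132075472 [445.1  38.2  75. ]
1 235 269.4778325123152 [464.  129.4  75. ]
1 240 268.8157894736842 [452.6 130.6  75. ]
1 244 268.2388489208633 [443.4 131.7  75. ]
stop_mark 0.79 [261.3, 221.8, 284.0, 251.6]
lever_pad 0.53 [265.0, 228.9, 274.4, 246.1]
[461.05816011 150.93625877  52.        ] [462.02827607  97.83874357  52.        ]
```

Emit:
apply_moves([
  {"tx":-0.004,"ty":0.04,"tz":0,"spin":0},
  {"tx":-0.008,"ty":0.085,"tz":0,"spin":0},
  {"tx":-0.014,"ty":0.13,"tz":-0.01,"spin":0},
  {"tx":-0.02,"ty":0.175,"tz":-0.025,"spin":0},
  {"tx":-0.027,"ty":0.22,"tz":-0.04,"spin":0},
  {"tx":-0.027,"ty":0.255,"tz":-0.06,"spin":0},
  {"tx":-0.027,"ty":0.26,"tz":-0.07,"spin":0},
  {"tx":-0.027,"ty":0.26,"tz":-0.07,"spin":0},
])

```text
t: 17.25
ee_pos: [435.8, 130.5, 105.5]
orientation: [3.141, -0.022, -0.004]
ft_force: [-0.9, -0.7, 0.8]
width: 0.6
grasp_force: 0.0
```

Emit:
apply_moves([
  {"tx":0,"ty":0,"tz":-0.007,"spin":0},
  {"tx":0,"ty":0,"tz":-0.013,"spin":0},
  {"tx":0,"ty":0,"tz":-0.018,"spin":0},
  {"tx":0,"ty":0,"tz":-0.021,"spin":0},
  {"tx":0,"ty":0,"tz":-0.024,"spin":0},
  {"tx":0,"ty":0,"tz":-0.027,"spin":0},
  {"tx":0,"ty":0,"tz":-0.03,"spin":0},
  {"tx":0,"ty":0,"tz":-0.033,"spin":0},
])

```text
t: 18.05
ee_pos: [437.0, 129.9, 73.5]
orientation: [-3.141, 0.026, -0.001]
ft_force: [-2.6, 0.3, 1.2]
width: 0.6
grasp_force: 1.1
```

Emit:
apply_moves([
  {"tx":0,"ty":0,"tz":-0.0015,"spin":0},
  {"tx":0,"ty":0,"tz":-0.003,"spin":0},
  {"tx":0,"ty":0,"tz":-0.0045,"spin":0},
  {"tx":0,"ty":0,"tz":-0.006,"spin":0},
  {"tx":0,"ty":0,"tz":-0.0075,"spin":0},
  {"tx":0,"ty":0,"tz":-0.009,"spin":0},
  {"tx":0,"ty":0,"tz":-0.01,"spin":0},
  {"tx":0,"ty":0,"tz":-0.011,"spin":0},
])

```text
t: 18.85
ee_pos: [436.8, 129.9, 62.6]
orientation: [-3.141, 0.026, -0.0]
ft_force: [-2.5, 0.2, 2.0]
width: 0.6
grasp_force: 0.8
```

Emit:
apply_moves([
  {"tx":0,"ty":0,"tz":-0.0004,"spin":0},
  {"tx":0,"ty":0,"tz":-0.0008,"spin":0},
  {"tx":0,"ty":0,"tz":-0.0012,"spin":0},
  {"tx":0,"ty":0,"tz":-0.0016,"spin":0},
  {"tx":0,"ty":0,"tz":-0.002,"spin":0},
  {"tx":0,"ty":0,"tz":-0.002,"spin":0},
  {"tx":0,"ty":0,"tz":-0.002,"spin":0},
  {"tx":0,"ty":0,"tz":-0.002,"spin":0},
])

```text
t: 19.65
ee_pos: [436.8, 130.0, 61.5]
orientation: [-3.141, 0.026, -0.0]
ft_force: [-3.8, -0.6, 15.7]
width: 0.4
grasp_force: 7.3
```

End stop reached: 15.7 N at z = 61.5 mm. I lift off and verify.

Emit:
apply_moves([
  {"tx":0,"ty":0,"tz":0.01,"spin":0},
  {"tx":0,"ty":0,"tz":0.04,"spin":0},
  {"tx":0,"ty":0,"tz":0.08,"spin":0},
  {"tx":0,"ty":-0.045,"tz":0.1,"spin":0},
  {"tx":0,"ty":-0.09,"tz":0.11,"spin":0},
  {"tx":0,"ty":-0.135,"tz":0.12,"spin":0},
  {"tx":0,"ty":-0.18,"tz":0.12,"spin":0},
  {"tx":0,"ty":-0.225,"tz":0.12,"spin":0},
])

```text
t: 20.45
ee_pos: [437.2, -97.0, 181.7]
orientation: [3.141, -0.026, 0.004]
ft_force: [0.8, 0.5, -0.3]
width: 0.6
grasp_force: 0.0
```

Emit:
apply_moves([
  {"tx":0,"ty":-0.03,"tz":0,"spin":0},
  {"tx":0,"ty":-0.04,"tz":0,"spin":0},
  {"tx":0,"ty":-0.04,"tz":0,"spin":0},
  {"tx":0,"ty":-0.04,"tz":0,"spin":0},
  {"tx":0,"ty":-0.04,"tz":0,"spin":0},
  {"tx":0,"ty":-0.04,"tz":0,"spin":0},
  {"tx":0,"ty":-0.04,"tz":0,"spin":0},
  {"tx":0,"ty":-0.04,"tz":0,"spin":0},
])

```text
t: 21.25
ee_pos: [436.8, -134.5, 180.7]
orientation: [-3.141, 0.024, 0.0]
ft_force: [0.8, -0.4, 0.3]
width: 0.6
grasp_force: 0.0
```

```bash
python3 - <<'E'
from h import *
o=ctrl.get_obs();print(o['t'],o['ee_pos'],o['ft_force'])
im=[ctrl.get_image(c)[...,::-1] for c in("top","side")]
old=np.load("ims.npy")
g=im[0].mean(2)
for r in(223,235): print(r,g[r,256:286].astype(int))
a=im[0][210:270,230:330];b=im[1][230:310,270:370]
cv2.imwrite("pics/m5.png",np.vstack([cv2.resize(a,(450,270),interpolation=cv2.INTER_CUBIC),cv2.resize(b,(450,330),interpolation=cv2.INTER_CUBIC)]))
E
```

```text
21.25 [ 436.83571734 -134.54307583  180.67572953] [ 0.75931359 -0.35948841  0.29665358]
223 [134 133 133 134 127 112 103 102 100 101 100  99  98  98 100  98  99  98
  99  99  98  97 106 133 140 124 116 120 123 123]
235 [115 116 117 117 113  94  94  94  84  79  61  35  23  28  23  23  34  70
  87  88  88  94  95 100 127 193 203 191 178 148]
```

View pics/m5.png

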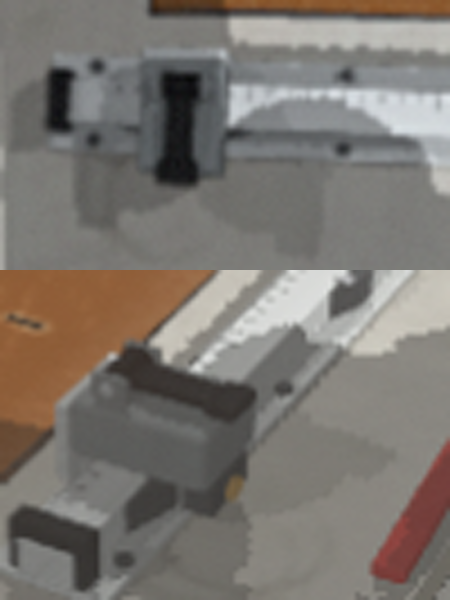

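The lever is level and down, the stop hasn't shifted, and the bystanders are untouched.

```bash
python3 -c "
from workcell import ctrl
print(ctrl.close_job())"
```

```text
the job is handed in; nothing more can be done
None
```

I pushed the stop until it clicked into the V-notch, pressed the locking lever down to its end stop, and handed the job in at about 21 s; the hand-in returned no verdict. The last pictures show the lever level and the stop still in place, with the robot clear and the pencil, offcut and wing nut never touched.

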